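Load, shut and pin the coin sorter

TASK

Take the lane plate from its rack and slide it down into the slot of the coin sorter until it is fully home, then swing the hinged cover shut over it, and push the locking pin down through the aligned holes of the cover's and the base's lugs until the pin's head sits on the upper lug. Finish while still holding the pin: keep the fingers on its head and keep bearing down on it firmly, so that the cover stays pressed shut. Leave the finger cones, the cup and the paperweight where they are.

Things in the scene. Friction and masses are not known exactly. Their poses are not given: they have to be found in the camera images.
- sorter: Dark iron coin sorter, fixed. Base block 120 x 150 x 50 mm (x, y, z) with a slot in its flat top, a lug on its front (-x), the cover's hinge along its rear (+x) top edge, coin lanes on its -y side and a fixed lever on its +y side (both under 75 mm high, reaching to y = +-120 mm). Origin: centre of the block's underside, on the ledge; z up.
- slot (a point): Centre of the mouth of the plate slot, in the sorter's top face, 50 mm above the ledge and 15 mm in front of (-x) the sorter's origin. Same axes as the sorter. The slot is 10.5 mm wide (along x), 82.5 mm long (along y), 44 mm deep, with a 3 mm chamfer.
- lug_hole (a point): The base's lug, 44 mm wide, 14 mm thick, juts 60 mm out from the base's front, its top level with the base's top; this is the centre of the upper mouth of its upright 14 mm hole, 50 mm above the ledge, 90 mm in front of (-x) the sorter's origin; 2 mm chamfer. The hole is open below.
- cover: Hinged cover, a dark iron shell 150 mm wide, 120 mm from hinge to free edge, 43 mm deep (38 mm inside). Origin: middle of the hinge axis, 60 mm behind (+x) the sorter's origin, 50 mm up; y along the axis, as the sorter's; z out of its outer face, -x to the free edge. Axes equal the sorter's when shut. Starts about upright (-x up, z to the rear); turns about y only, from shut to 2.0 rad.
- cover_press (a point): Point on the cover's outer face, midway across, 100 mm from the hinge axis, 20 mm from the free edge, 43 mm out along z; moves with the cover. Push the outer face about here to swing the cover shut (5 N is enough). Its stiff hinge (0.4 N m of friction, cover 0.45 kg) keeps it wherever it is left.
- cover_hole (a point): Centre of the outer mouth of the upright 14 mm through hole (2 mm chamfers) in the cover's lug, 150 mm from the hinge axis; moves with the cover. The lug, 44 mm wide and 10 mm thick, juts 60 mm out from the cover's free edge; the hole is 30 mm from the cover's front wall. With the cover shut the lug lies on the base's lug, its top 60 mm above the ledge, and the holes line up.
- plate: Loose steel lane plate, 0.15 kg, 8 mm thick (x): body 80 mm wide (y) and 50 mm high, with a tab 36 mm wide standing on its middle up to 76 mm. Origin: centre of its lower edge; z up. The two faces are alike. It starts upright in the rack; fully home in the sorter its lower edge is 6 mm above the ledge and its top 82 mm.
- rack: Fixed aluminium rack block 50 x 130 x 35 mm for the plate, with a slot 11.5 x 83.5 mm, 30 mm deep, along its y. Origin: centre of its underside; z up.
- pin: Loose steel locking pin, about 0.08 kg: shank 10 mm thick and 36 mm long with a tapered tip, above it a round head 22 mm thick and 30 mm high. Origin: centre of the tip's end; z up through the head. It starts upright in the holder, the head's underside on the holder's top. Fully home, its tip is 24 mm and its head 60 to 90 mm above the ledge.
- holder: Fixed aluminium block 70 x 70 x 44 mm with an upright through hole of 16 mm in which the pin waits. Origin: centre of its underside; z up.
- cone_a: Green rubber finger cone, 24 mm wide, 34 mm high, loose; leave alone. Origin: centre of its underside.
- cone_b: The other green rubber finger cone, the same size, loose; leave alone.
- cup: Black ceramic coin cup, 80 mm wide, 75 mm high, loose; leave alone. Origin: centre of its underside.
- paperweight: Heavy nickel dome paperweight, 72 mm wide, 38 mm high, loose; leave alone. Origin: centre of its underside.

How it is judged:
By the outcome, as a careful person would: the job done as asked, in the order asked, and still so for the second after the job is handed in, while the arm keeps its last pose, push and grip.
It also fails if it takes over 72 s, if anything falls off the work surface, if the arm or the gripper's body presses on something with over 40 N, if the wrist force passes 120 N, or if a joint passes its speed limit or range.

ROBOT

A 7-joint arm with a two-finger parallel gripper is mounted at the origin on the work surface. World frame = base frame: x ahead of the robot, y to its left, z up, the work surface at z = 0. Lengths are in m, angles in degrees, forces in N, time in s.
With the tool pointing down it reaches from about 0.425 to 0.875 m from the base axis. Payload 4.7 kg.
Tool frame: the origin (TCP) lies between the finger pads; the fingertips stand 8 mm ahead of it and the grasp point (between the pads) lies 11 mm behind it (env.tip_extent is the distance from the TCP to the fingertips, in m); z points along the fingers, y is the line along which they close (so a half turn about z gives the same grasp; the last joint's range is limited). The gripper opens to 87 mm and grips with 3 to 60 N. Pads are 19 mm wide; open, the fingers measure 117 mm over their backs; the gripper's body (75 mm by 190 mm) begins 51 mm behind the grasp point.
Start: joints at [75.693, 18.392, -4.016, 83.108, 1.295, 78.541, -3.26], TCP at [0.169, -0.628, 0.207] pointing down, gripper open.
Joint ranges: [-163.93, 163.93], [-17.29, 119.83], [-79.2, 71.16], [3.27, 140.29], [-89.18, 269.18], [5.43, 117.66], [-154.24, 154.24]. Speed limits (degrees/s): [147.25, 147.25, 180, 180, 180, 180, 180].

INTERFACE

Orientations are given as [roll, pitch, yaw] about the fixed x, y, z axes, in that order (R = Rz(yaw) Ry(pitch) Rx(roll)).
In Python, from cell import sensors, vision, workorder, env gives the robot as it stands.
- The arm moves only by the tool drive_tool, never from a script. Its argument "moves" is a list of rows, each an object of numbers: "x", "y", "z": the shift along the tool's x, y, z in mm; "rx", "ry", "rz": the turn, a rotation vector about the tool's x, y, z in rad; "fingers": the closure, from -1 (fully open) to 1 (shut). In form: [{"x": .., "y": .., "z": .., "rx": .., "ry": .., "rz": .., "fingers": ..}, ...]. A call has 1 to 20 rows; each row is the pose to reach, as a shift and turn from the pose commanded when the call began, along the tool's axes at that moment; what a row does not reach only later rows make up. A row lasts 1/8 s, in which the tool goes at most 62.5 mm and 10.7 degrees, less where a joint would pass 70% of its speed; a pose out of reach is approached as far as the arm can. A call with a gripper value outside its range is refused whole. The fingers move at their own pace and stop on an object; "force" is the grip in N (left out, the last holds). Time passes only in rows, so rows that repeat a pose let the fingers close. It gives the time, the measured TCP pose, the force, the opening and the grip force at its end, in the units of the state.
- sensors.get_obs(): the state, without advancing time (a new reading comes with each control period).
- vision.read_camera(name): name is "scene" or "top"; returns a dict with "image" (420x560x3 uint8, red, green, blue), "fx", "fy", "cx", "cy" (pixels), "R" (3x3) and "t" (3): a world point X has camera coordinates R X + t. Camera axes: x right, y down, z forward; pixel columns grow to the right and rows downward; lengths in m; the calibration is good to about 2 mm. A picture is of the moment at which its call begins. There is no depth.
- workorder.sign_off(): hands the job in; it is judged then, once.
The state is a dict: "time_s": time; "qpos": joint angles; "joint_velocities": joint speeds; "effort": joint torques, N m; "tool_pos": TCP position; "tool_rot": TCP orientation; "force": force on the tool from outside, world axes, zero at the start; "wrist_torque": the same for the moment, N m; "grip_width": finger opening in m; "grasp_force": force on a finger pad.
Only numpy, scipy, OpenCV 4.12 (cv2) and the standard library are available. Lean on these libraries where they do the work, as an engineer would, in place of code of your own. Each camera call takes 0.05 s, during which the arm holds its last target. There are 200 camera calls.

## Working session

There is one attempt and no reset: what is moved stays moved. The work goes in short steps, Python scripts to look and compute and a tool call to move; the robot and the scene stay as the last step left them, time stands still between calls to the robot, and variables do not carry over. Pictures are saved under pics/ and viewed, at most 10 in all, crops included, and the job is handed in when it is done.

Besides the shell and the picture viewer there is one more tool, called after "Emit:" by a JSON object that holds its "method" and its "body". drive_tool: Moves the arm, as the interface text tells. Its arguments: {"type":"object","properties":{"moves":{"type":"array"},"force":{"type":"number"}},"required":["moves"]}

```bash
mkdir -p pics; ls; python3 - <<'E'
from cell import sensors, vision, workorder, env
import cv2,numpy as np
o=sensors.get_obs(); print({k:np.round(v,3).tolist() for k,v in o.items()})
for n in("scene","top"):
    c=vision.read_camera(n); cv2.imwrite(f"pics/{n}0.png",c["image"][...,::-1])
    np.savez(f"{n}0.npz",**c)
    print(n,c["fx"],c["cx"],c["cy"],c["R"].round(3).tolist(),c["t"].round(3), (-c["R"].T@c["t"]).round(3))
E
```

```text
pics
{'time_s': 0.0, 'qpos': [75.692, 18.44, -4.014, 83.175, 1.296, 78.539, -3.26], 'joint_velocities': [0.007, 0.052, 0.043, 0.026, 0.08, -0.049, 0.006], 'effort': [0.001, -49.129, -0.403, -31.252, -0.064, 0.044, 0.0], 'tool_pos': [0.169, -0.627, 0.206], 'tool_rot': [-179.891, 0.007, 15.116], 'force': [0.042, -0.47, -0.442], 'wrist_torque': [0.026, -0.031, 0.029], 'grasp_force': 0.0, 'grip_width': 0.087}
scene 496.9686915613667 283.1091483970317 211.04217596291983 [[-0.198, 0.98, 0.024], [0.512, 0.125, -0.85], [-0.836, -0.156, -0.527]] [ 0.118 -0.196  1.676] [1.524 0.171 0.713]
top 492.41517426102814 281.3150847212052 203.30626699990012 [[0.084, -0.996, -0.005], [-0.976, -0.081, -0.204], [0.203, 0.022, -0.979]] [-0.037  0.513  1.056] [ 0.29  -0.018  1.138]
```

View pics/scene0.png

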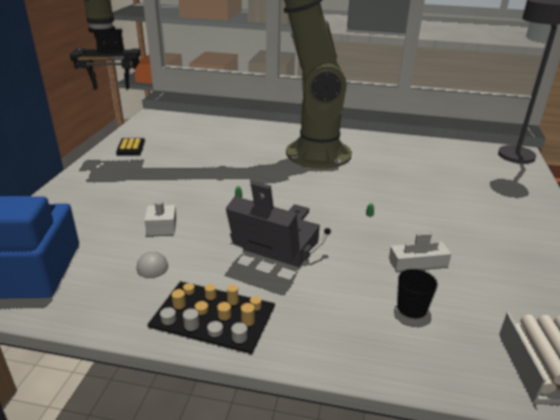

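View pics/top0.png

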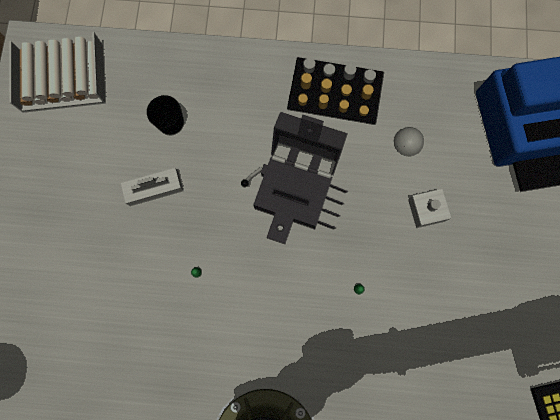

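The scene view shows the sorter near (275,230), the rack with the plate at (420,250), and the pin in its holder at (160,215). In the top view these are at (295,180), (152,185) and (431,207). The cover is upright and leaning back. Next I'll look at enlarged crops to get the edges.

```bash
python3 - <<'E'
import cv2,numpy as np
def crop(im,x0,y0,w,h,s):
    c=cv2.resize(im[y0:y0+h,x0:x0+w],None,fx=s,fy=s,interpolation=cv2.INTER_CUBIC)
    c=np.clip(c.astype(float)*1.5,0,255).astype(np.uint8)
    for k in range(0,w,10): cv2.line(c,(k*s,0),(k*s,6 if (x0+k)%50 else 14),(0,0,255),1)
    for k in range(0,h,10): cv2.line(c,(0,k*s),(6 if (y0+k)%50 else 14,k*s),(0,0,255),1)
    return c
for n,boxes in (("top",[(240,110,120,140),(115,160,75,55),(400,180,60,60)]),("scene",[(220,175,120,100),(385,225,75,55),(135,190,60,60)])):
    im=cv2.imread(f"pics/{n}0.png"); M=np.zeros((590,800,3),np.uint8)
    for b,(X,Y) in zip(boxes,[(0,0),(490,0),(490,240)]):
        c=crop(im,*b,4); M[Y:Y+c.shape[0],X:X+c.shape[1]]=c
    cv2.imwrite(f"pics/{n}_crop.png",M)
E
```

```text
(no output)
```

View pics/top_crop.png

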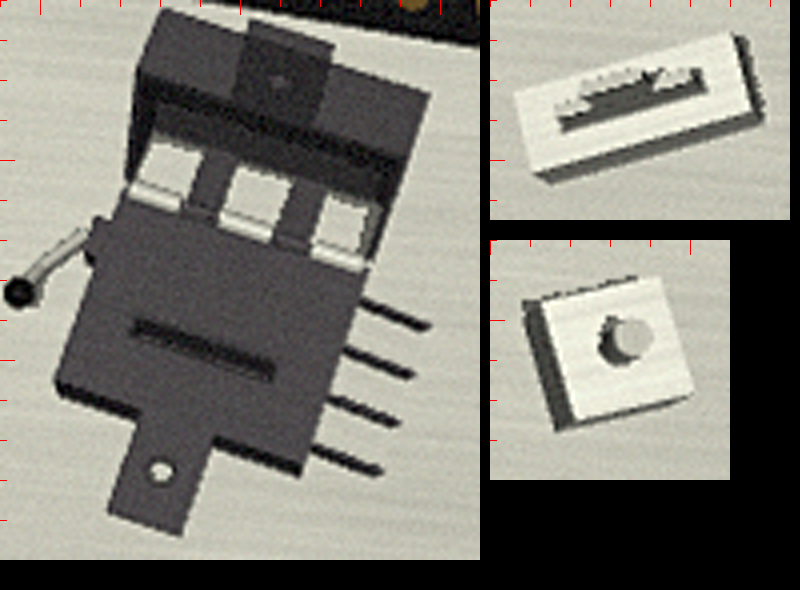

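View pics/scene_crop.png

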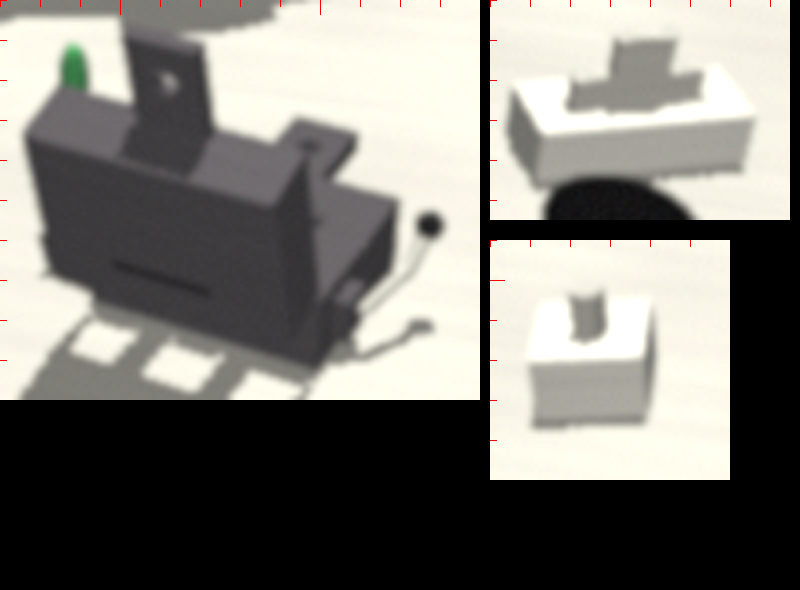

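The crops are sharp enough to use. In the top view the slot is centred at about (291,197), the lug hole at (280,227), the pin head at (436,204) and the tab at about (152,182). Next I'll refine these with masks and triangulate the matching corners.

```bash
cat > h.py <<'E'
import numpy as np,cv2
C={n:dict(np.load(f"{n}0.npz")) for n in("scene","top")}
def ray(n,p,c=None):
    c=c or C[n]; d=c["R"].T@np.array([(p[0]-c["cx"])/c["fx"],(p[1]-c["cy"])/c["fy"],1.]); return -c["R"].T@c["t"],d
def onz(n,p,z):
    o,d=ray(n,p); return o+d*(z-o[2])/d[2]
def tri(pt,ps):
    o1,d1=ray("top",pt);o2,d2=ray("scene",ps)
    s=np.linalg.lstsq(np.c_[d1,-d2],o2-o1,rcond=None)[0]; a=o1+s[0]*d1;b=o2+s[1]*d2
    return (a+b)/2,np.linalg.norm(a-b)
def proj(n,X,c=None):
    c=c or C[n]; q=c["R"]@np.asarray(X)+c["t"]; return np.array([c["fx"]*q[0]/q[2]+c["cx"],c["fy"]*q[1]/q[2]+c["cy"]])
E
python3 - <<'E'
from h import *
def T(u,v,ox,oy,X=0,Y=0): return ((u-X)/4+ox-.375,(v-Y)/4+oy-.375)
S={"lug+y":((108,512),(357,136)),"lug-y":((182,536),(299,119)),"lughole":((161,468),(311,146)),"covlug+y":((246,22),(206,44)),"covlug-y":((334,46),(124,27)),"cov out +y":((163,10),(273,206)),"cov out -y":((430,95),(26,132)),"covhole":((281,80),(169,82)),"basefront+y":((57,380),(399,201))}
for k,(a,b) in S.items():
    p,e=tri(T(*a,240,110),T(*b,220,175)); print(k,(p*1e3).round(1),round(e*1e3,1))
R={"+y+x":((515,93),(755,116)),"-y+x":((735,34),(545,137)),"-y-x":((762,115),(513,86)),"+y-x":((533,172),(722,68))}
for k,(a,b) in R.items():
    p,e=tri(T(*a,115,160,490),T(*b,385,225,490)); print("rack",k,(p*1e3).round(1),round(e*1e3,1))
H={"+y+x":((543,302),(649,358)),"-y+x":((660,278),(530,361)),"-y-x":((693,393),(540,297)),"+y-x":((577,419),(652,297)),"pin top":((633,337),(588,295))}
for k,(a,b) in H.items():
    p,e=tri(T(*a,400,180,490,240),T(*b,135,190,490,240)); print("hold",k,(p*1e3).round(1),round(e*1e3,1))
im=cv2.cvtColor(C["top"]["image"],cv2.COLOR_RGB2GRAY)
np.set_printoptions(linewidth=250)
print(im[186:208:1,270:314:1])
print(im[222:233,274:288]); print(im[174:190,126:172]); print(im[194:212,424:446])
E
```

```text
lug+y [435.2  33.6  44.3] 2.2
lug-y [424.9  -7.6  45.3] 4.5
lughole [461.6   6.9  48.8] 4.0
covlug+y [658.3 -19.6 224.7] 4.4
covlug-y [649.7 -64.2 224.1] 3.1
cov out +y [690.5  24.  153.3] 3.3
cov out -y [ 653.5 -119.   155.2] 4.8
covhole [642.7 -41.2 190.5] 1.5
basefront+y [507.5  69.9  46. ] 4.0
rack +y+x [536.2 382.6  32.7] 2.7
rack -y+x [582.3 261.9  30.6] 5.7
rack -y-x [535.4 241.8  29.8] 8.6
rack +y-x [490.7 366.2  32.5] 4.5
hold +y+x [ 559.2 -287.    42.1] 7.7
hold -y+x [ 579.2 -354.8   41.8] 4.4
hold -y-x [ 513.8 -375.2   46.1] 0.2
hold +y-x [ 493.4 -309.3   44.1] 4.0
hold pin top [ 537.4 -332.1   68.2] 4.9
[[53 55 50 49 49 52 46 56 49 45 49 49 47 51 51 52 51 54 54 46 50 48 51 53 54 44 49 52 55 48 47 49 47 48 54 51 50 44 50 52 50 54 49 46]
 [48 51 51 45 47 45 51 50 48 46 50 52 50 45 46 51 46 54 51 48 49 48 51 49 50 46 49 50 49 48 51 49 45 50 51 51 51 49 46 53 52 48 49 52]
 [50 43 45 46 44 41 46 46 48 52 53 51 50 49 53 50 47 51 48 50 49 48 51 47 51 52 56 51 47 45 46 49 48 51 50 48 51 48 49 55 44 43 51 48]
 [56 48 46 37 33 36 43 47 37 47 57 44 52 53 48 47 51 50 50 53 53 47 49 4
[... 7075 characters left out ...]
4 113 139 127 129 130 122 131 129 131 127 153 156 150 149 153]
 [161 162 164 113  27  32  41  94 141 130 133 131 128 128 127 132 137 156 154 155 156 153]
 [155 161 156  38  28  36  42  75 138 135 130 129 124 130 129 136 156 159 160 157 158 156]
 [155 158 152  45  29  36  41  47  95 131 131 133 133 129 136 143 161 155 156 152 149 152]
 [150 155 154 104  34  35  46  42  44  76 107 126 122 129 152 156 153 151 148 150 152 148]
 [158 156 162 162  87  40  43  47  46  48  42  69  74 116 155 148 148 150 149 148 151 149]
 [157 161 162 164 161  88  60  51  58  60  66 124 161 157 146 151 150 151 154 154 155 155]
 [154 156 152 152 158 158 127  95 117 115 120 162 154 154 153 153 158 156 155 156 155 153]]
```

Both views put every object on z = 0 (lug about 46–49 mm, holder about 43 mm, pin top about 68 mm). That agrees with the text, allowing a few mm of calibration bias. Next: precise xy from masks.

```bash
python3 - <<'E'
from h import *
im=cv2.cvtColor(C["top"]["image"],cv2.COLOR_RGB2GRAY).astype(np.float32)
def big(n,x0,y0,w,h): 
    g=cv2.cvtColor(C[n]["image"],cv2.COLOR_RGB2GRAY)
    return cv2.resize(g[y0:y0+h,x0:x0+w],None,fx=8,fy=8,interpolation=cv2.INTER_LINEAR)
def rect(m,x0,y0):
    cs,_=cv2.findContours(m.astype(np.uint8),cv2.RETR_EXTERNAL,cv2.CHAIN_APPROX_NONE); c=max(cs,key=cv2.contourArea)
    f=lambda p:(np.asarray(p)+.5)/8-.5+[x0,y0]
    r=cv2.minAreaRect(c); return f(r[0]),f(cv2.boxPoints(r)),np.array(r[1])/8
def show(name,n,box,fn,z):
    g=cv2.GaussianBlur(big(n,*box),(0,0),4); c,b,s=rect(fn(g),*box[:2])
    W=np.array([onz(n,p,z) for p in b])[:,:2]*1e3; 
    e=max([W[1]-W[0],W[2]-W[1]],key=np.linalg.norm); a=np.degrees(np.arctan2(e[1],e[0]))
    print(name,"px",c.round(2),"ctr",W.mean(0).round(1),"sides",np.linalg.norm(W[1]-W[0]).round(1),np.linalg.norm(W[2]-W[1]).round(1),"long axis yaw-90",((a-90+90)%180-90).round(1))
    return W
for th in(38,43): show(f"slot{th}","top",(268,184,46,26),lambda g:g<th,.05)
show("hole bright","top",(273,221,16,14),lambda g:g>85,.036)
for z in (.035,):show("rack","top",(110,160,80,56),lambda g:g>142,z)
show("rackslot","top",(126,172,48,24),lambda g:g<142,.035)
show("holder","top",(400,180,60,60),lambda g:g>142,.044)
show("head","top",(427,196,17,16),lambda g:(g>108)&(g<142),.074)
# manual world points on z=.05 of the base
def T(u,v): return (u/4+240-.375,v/4+110-.375)
P={"lug+y":((108,510),(-120,22)),"lug-y":((183,534),(-120,-22)),"f+y":((57,379),(-60,75)),"f-y":((303,462),(-60,-75)),"hole":((161,469),(-90,0)),"slot":((204,347),(-15,0))}
A=np.array([onz("top",T(*v[0]),.05)[:2]*1e3 for v in P.values()]);B=np.array([v[1] for v in P.values()],float)
a,b=A-A.mean(0),B-B.mean(0); th=np.arctan2((b[:,0]*a[:,1]-b[:,1]*a[:,0]).sum(),(a*b).sum()); R=np.array([[np.cos(th),-np.sin(th)],[np.sin(th),np.cos(th)]])
o=A.mean(0)-R@B.mean(0); print("sorter",o.round(1),np.degrees(th).round(2)); print((A-(B@R.T+o)).round(1)); 
for n,q in(("slot",(-15,0)),("lughole",(-90,0)),("hinge",(60,0))): print(n,(R@q+o).round(1))
print("meas hole,slot",A[4:].round(1))
E
```

```text
slot38 px [290.38 196.6 ] ctr [532.2 -12.9] sides 14.5 86.9 long axis yaw-90 -13.7
slot43 px [290.36 196.5 ] ctr [532.4 -12.8] sides 17.9 88.8 long axis yaw-90 -14.3
hole bright px [279.94 227.44] ctr [462.1   4.9] sides 10.8 9.7 long axis yaw-90 4.7
rack px [149.54 184.73] ctr [536.8 313.4] sides 129.8 49.0 long axis yaw-90 21.1
rackslot px [149.26 182.62] ctr [541.7 314.8] sides 91.2 30.1 long axis yaw-90 21.3
holder px [431.75 206.3 ] ctr [ 537.7 -333.7] sides 70.9 70.0 long axis yaw-90 20.0
head px [433.87 203.34] ctr [ 537.8 -329.5] sides 25.9 31.7 long axis yaw-90 -56.0
sorter [547.6 -17.4] -13.89
[[-0.7 -0.4]
 [-0.1 -0.4]
 [ 0.  -2.1]
 [ 0.3  1.9]
 [ 0.9  0.7]
 [-0.3  0.3]]
slot [533.1 -13.8]
lughole [460.3   4.2]
hinge [605.9 -31.8]
meas hole,slot [[461.1   4.9]
 [532.7 -13.5]]
```

```bash
python3 - <<'E'
from h import *
print("tab top",[(onz("top",(144.9,179.55),z)*1e3).round(1) for z in(.081,)])
print("sh L",(onz("top",(135.2,186.9),.055)*1e3).round(1),"sh R",(onz("top",(164,179),.055)*1e3).round(1))
print("pin",[(onz("top",p,.074)*1e3).round(1) for p in((435.6,204),(435.2,203.6))])
T=lambda u,v:((u-490)/4+385-.375,v/4+225-.375)
print("tab scene",[(onz("scene",T(645,y),.081)*1e3).round(1) for y in(38,40)])
print("rack c scene",[(np.mean([onz("scene",T(*q),.035) for q in((755,116),(545,137),(513,86),(722,68))],0)*1e3).round(1)])
S=lambda u,v:(u/4+220-.375,v/4+175-.375)
print("lug hole scene",(onz("scene",S(311,146),.05)*1e3).round(1))
H=lambda u,v:((u-490)/4+135-.375,(v-240)/4+190-.375)
print("holder scene",(np.mean([onz("scene",H(*q),.044) for q in((649,358),(530,361),(540,297),(652,297))],0)*1e3).round(1),"pin scene",(onz("scene",H(588,295),.074)*1e3).round(1))
E
```

```text
tab top [array([537.3, 311.6,  81. ])]
sh L [524.5 339.2  55. ] sh R [548.2 276.5  55. ]
pin [array([ 536.6, -333.3,   74. ]), array([ 537.4, -332.4,   74. ])]
tab scene [array([542.8, 313.3,  81. ]), array([544.9, 313.3,  81. ])]
rack c scene [array([540.2, 315.2,  35. ])]
lug hole scene [463.3   9.2  50. ]
holder scene [ 537.4 -328.9   44. ] pin scene [ 546.9 -324.7   74. ]
```

```bash
cat >> h.py <<'E'
from scipy.spatial.transform import Rotation as Ro
def plan(pos,rot,wps):
    "pos mm, rot deg rpy of commanded pose; wps (x,y,z,yaw) tool down"
    R=Ro.from_euler("xyz",rot,degrees=True)
    for x,y,z,w in wps:
        d=R.inv().apply(np.array([x,y,z])-pos); rv=(R.inv()*Ro.from_euler("xyz",[180,0,w],degrees=True)).as_rotvec()
        print("xyz",d.round(1).tolist(),"r",rv.round(3).tolist(),"dist",np.linalg.norm(d).round())
E
python3 - <<'E'
from h import *
plan(np.array([169,-628,207]),[180,0,15.1],[(300,-450,330,18),(470,-200,330,21.1),(480,100,330,21.1),(537,312,200,21.1),(537,312,110,21.1)])
E
```

```text
xyz [172.8, -137.7, -123.0] r [0.0, 0.0, -0.051] dist 253.0
xyz [402.1, -334.8, -123.0] r [0.0, 0.0, -0.105] dist 538.0
xyz [489.9, -621.8, -123.0] r [0.0, 0.0, -0.105] dist 801.0
xyz [600.2, -811.7, 7.0] r [0.0, 0.0, -0.105] dist 1009.0
xyz [600.2, -811.7, 97.0] r [0.0, 0.0, -0.105] dist 1014.0
```

Emit:
{"method": "drive_tool", "body": {"moves": [{"x": 86, "y": -69, "z": -100, "rz": -0.05, "fingers": -1}, {"x": 130, "y": -104, "z": -123, "rz": -0.05, "fingers": -1}, {"x": 173, "y": -138, "z": -123, "rz": -0.05, "fingers": -1}, {"x": 219, "y": -177, "z": -123, "rz": -0.105, "fingers": -1}, {"x": 265, "y": -217, "z": -123, "rz": -0.105, "fingers": -1}, {"x": 311, "y": -256, "z": -123, "rz": -0.105, "fingers": -1}, {"x": 356, "y": -295, "z": -123, "rz": -0.105, "fingers": -1}, {"x": 402, "y": -335, "z": -123, "rz": -0.105, "fingers": -1}, {"x": 420, "y": -392, "z": -123, "rz": -0.105, "fingers": -1}, {"x": 437, "y": -450, "z": -123, "rz": -0.105, "fingers": -1}, {"x": 455, "y": -507, "z": -123, "rz": -0.105, "fingers": -1}, {"x": 472, "y": -564, "z": -123, "rz": -0.105, "fingers": -1}, {"x": 490, "y": -622, "z": -123, "rz": -0.105, "fingers": -1}, {"x": 517, "y": -669, "z": -100, "rz": -0.105, "fingers": -1}, {"x": 545, "y": -717, "z": -70, "rz": -0.105, "fingers": -1}, {"x": 572, "y": -764, "z": -40, "rz": -0.105, "fingers": -1}, {"x": 600, "y": -812, "z": 7, "rz": -0.105, "fingers": -1}, {"x": 600, "y": -812, "z": 50, "rz": -0.105, "fingers": -1}, {"x": 600, "y": -812, "z": 50, "rz": -0.105, "fingers": -1}]}}

```text
invalid input at $.moves[0]: expected keys x, y, z, rx, ry, rz, fingers
```

Emit:
{"method": "drive_tool", "body": {"moves": [{"x": 86, "y": -69, "z": -100, "rx": 0, "ry": 0, "rz": -0.05, "fingers": -1}, {"x": 130, "y": -104, "z": -123, "rx": 0, "ry": 0, "rz": -0.05, "fingers": -1}, {"x": 173, "y": -138, "z": -123, "rx": 0, "ry": 0, "rz": -0.05, "fingers": -1}, {"x": 219, "y": -177, "z": -123, "rx": 0, "ry": 0, "rz": -0.105, "fingers": -1}, {"x": 265, "y": -217, "z": -123, "rx": 0, "ry": 0, "rz": -0.105, "fingers": -1}, {"x": 311, "y": -256, "z": -123, "rx": 0, "ry": 0, "rz": -0.105, "fingers": -1}, {"x": 356, "y": -295, "z": -123, "rx": 0, "ry": 0, "rz": -0.105, "fingers": -1}, {"x": 402, "y": -335, "z": -123, "rx": 0, "ry": 0, "rz": -0.105, "fingers": -1}, {"x": 420, "y": -392, "z": -123, "rx": 0, "ry": 0, "rz": -0.105, "fingers": -1}, {"x": 437, "y": -450, "z": -123, "rx": 0, "ry": 0, "rz": -0.105, "fingers": -1}, {"x": 455, "y": -507, "z": -123, "rx": 0, "ry": 0, "rz": -0.105, "fingers": -1}, {"x": 472, "y": -564, "z": -123, "rx": 0, "ry": 0, "rz": -0.105, "fingers": -1}, {"x": 490, "y": -622, "z": -123, "rx": 0, "ry": 0, "rz": -0.105, "fingers": -1}, {"x": 517, "y": -669, "z": -100, "rx": 0, "ry": 0, "rz": -0.105, "fingers": -1}, {"x": 545, "y": -717, "z": -70, "rx": 0, "ry": 0, "rz": -0.105, "fingers": -1}, {"x": 572, "y": -764, "z": -40, "rx": 0, "ry": 0, "rz": -0.105, "fingers": -1}, {"x": 600, "y": -812, "z": 7, "rx": 0, "ry": 0, "rz": -0.105, "fingers": -1}, {"x": 600, "y": -812, "z": 50, "rx": 0, "ry": 0, "rz": -0.105, "fingers": -1}, {"x": 600, "y": -812, "z": 50, "rx": 0, "ry": 0, "rz": -0.105, "fingers": -1}]}}

```text
time_s: 2.48
tool_pos: [0.5339, 0.3134, 0.1521]
tool_rot: [-180.0, 0.5, 21.3]
force: [-1.3, -0.5, -0.2]
grip_width: 0.0871
grasp_force: 0.0
```

```bash
python3 - <<'E'
from cell import sensors, vision
from h import *
o=sensors.get_obs(); print(o["tool_pos"],o["tool_rot"])
M=np.zeros((600,800,3),np.uint8)
for n,(x0,y0),Y in(("scene",(350,150),0),("top",(90,120),0)):
    c=vision.read_camera(n); np.savez(f"{n}1.npz",**c)
    g=cv2.resize(c["image"][y0:y0+150,x0:x0+100],None,fx=4,fy=4,interpolation=cv2.INTER_CUBIC)[...,::-1]
    g=np.clip(g*1.4,0,255).astype(np.uint8); X=0 if n=="scene" else 400; M[:600,X:X+400]=g
    t=o["tool_pos"]; print(n,proj(n,np.array(t)-[0,0,.008],c).round(1))
cv2.imwrite("pics/rack1.png",M)
E
```

```text
[0.53394426 0.31339291 0.1521351 ] [-179.95459728    0.46290693   21.33990646]
scene [428.2 208.5]
top [135.5 173.4]
```

View pics/rack1.png

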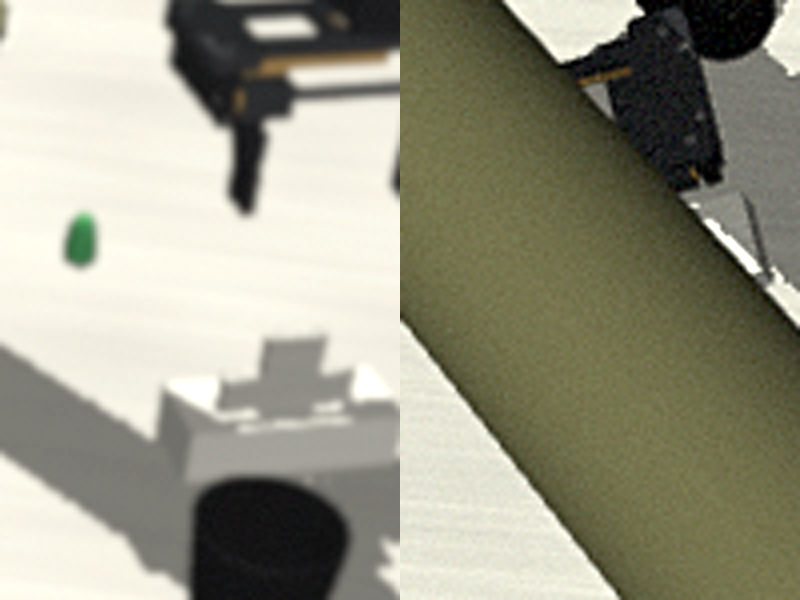

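```bash
python3 - <<'E'
from h import *
c=dict(np.load("scene1.npz")); u=np.array([-.364,.931,0]);p=np.array([.5339,.3134,.1441]); x=np.array([.931,.364,0])
for s in(-1,1):
  for d in (.0435,.0585): print(s,d,proj("scene",p+s*d*u,c).round(1),proj("scene",p+s*d*u+.0095*x,c).round(1))
g=cv2.cvtColor(c["image"],cv2.COLOR_RGB2GRAY); m=(g<60).astype(np.uint8)
np.set_printoptions(linewidth=250); print(g[190:208,404:420]); print(g[186:208,444:462])
E
```

```text
-1 0.0435 [409.7 209.9] [411.4 212.1]
-1 0.0585 [403.3 210.3] [404.9 212.6]
1 0.0435 [446.4 207.1] [448.3 209.4]
1 0.0585 [452.6 206.7] [454.6 208.9]
[[177 177 168 140  87  36  15  17  18  27  59 103 145 167 174 174]
 [178 176 166 135  84  35  17  17  20  31  69 117 156 171 175 175]
 [176 174 160 126  75  30  16  15  21  35  75 125 161 174 175 175]
 [175 171 153 114  65  27  15  15  20  36  78 129 164 174 175 175]
 [175 168 146 103  55  22  14  18  21  38  79 130 164 174 174 174]
 [175 167 141  93  45  17  17  16  24  44  86 133 163 173 174 174]
 [175 166 136  87  38  18  14  19  25  54  97 141 166 173 174 173]
 [175 165 133  81  35  17  18  17  28  63 109 150 170 175 175 174]
 [175 166 136  85  38  18  15  21  32  71 120 157 172 176 175 175]
 [177 170 146 103  58  28  19  20  37  78 128 163 176 176 177 176]
 [178 174 160 130  92  54  26  20  43  85 134 167 177 178 178 177]
 [177 177 171 156 124  83  45  28  51  95 140 170 178 178 178 178]
 [175 177 176 168 149 114  72  54  72 111 149 172 177 178 177 177]
 [175 175 175 173 163 139 109  98 110 135 159 173 177 177 177 176]
 [174 175 17
[... 1207 characters left out ...]
152 171 176 175 176 175]
 [174 175 174 170 159 132  98  71  62  63  84 126 160 174 176 175 176 175]
 [176 176 176 175 170 158 135 115 109 108 118 144 167 175 176 176 175 175]
 [176 176 176 176 176 171 163 152 149 149 152 162 173 176 177 177 177 177]
 [176 176 176 176 177 176 173 171 171 171 171 174 177 177 178 177 177 178]
 [177 176 177 177 176 177 176 176 177 177 176 177 177 177 177 177 177 178]
 [178 177 177 177 177 177 177 177 177 178 177 176 177 176 177 176 177 176]
 [178 177 177 177 178 178 178 178 178 178 177 178 177 177 176 177 177 176]
 [177 177 177 177 177 178 179 179 179 179 179 178 178 177 177 177 177 177]
 [176 176 176 177 177 177 178 178 178 178 178 178 178 179 178 177 178 178]]
```

```bash
python3 - <<'E'
from cell import sensors, vision,env
from h import *
o=sensors.get_obs(); print({k:np.round(v,4).tolist() for k,v in o.items()},env.tip_extent)
c=vision.read_camera("scene");g=cv2.cvtColor(c["image"],cv2.COLOR_RGB2GRAY)
for x0 in(404,444):
  m=g[185:225,x0:x0+18]<100; r=np.where(m.any(1))[0].max(); print(185+r, x0+np.where(m[r])[0].mean())
o=sensors.get_obs();print(o["tool_pos"],o["time_s"])
print(np.abs(c["R"]-C["scene"]["R"]).max())
E
```

```text
{'time_s': 2.575, 'qpos': [8.5822, 25.1747, -53.3596, 89.8765, 20.5728, 75.5642, -116.23], 'joint_velocities': [1.912, -2.9926, -0.4907, -2.3325, -0.1842, 0.6835, 0.4589], 'effort': [-1.0845, -40.2936, -10.7227, -27.9428, -0.003, -0.2374, -0.0859], 'tool_pos': [0.5362, 0.3125, 0.1556], 'tool_rot': [-179.9993, 0.173, 21.1777], 'force': [-0.3412, -0.1421, 0.7592], 'wrist_torque': [0.0183, -0.0108, -0.0615], 'grasp_force': 0.0, 'grip_width': 0.0871} 0.008
202 410.5
199 452.5
[0.53738346 0.31224312 0.15747683] 2.625
0.0
```

```bash
python3 - <<'E'
from h import *
a=np.radians(15.1);y=np.array([np.sin(a),-np.cos(a),0]);x=np.array([np.cos(a),np.sin(a),0])
p=np.array([.169,-.627,.206])
for dz in(-.008,0,.011):
  for s in(-1,1): print(dz,s,proj("scene",p+[0,0,dz]+s*.051*y).round(1),proj("scene",p+[0,0,dz]+s*.051*y+.0095*x).round(1))
g=cv2.cvtColor(C["scene"]["image"],cv2.COLOR_RGB2GRAY)
np.set_printoptions(linewidth=250);print(g[74:100,84:104]);print(g[74:100,124:144])
E
```

```text
-0.008 -1 [129.2  95.4] [128.6  96.5]
-0.008 1 [95.4 95.4] [94.6 96.4]
0 -1 [128.8  92.9] [128.2  93.9]
0 1 [94.9 92.8] [94.1 93.8]
0.011 -1 [128.3  89.4] [127.7  90.4]
0.011 1 [94.3 89.3] [93.5 90.3]
[[58 58 58 54 43 28 19 21 26 26 30 43 56 60 62 61 61 61 61 62]
 [58 58 58 58 49 38 23 23 24 26 29 38 53 59 61 61 61 62 62 62]
 [60 59 60 60 54 44 30 20 24 25 28 39 52 59 62 62 62 61 62 62]
 [60 61 60 61 58 50 36 22 23 23 29 39 51 59 61 62 62 62 62 63]
 [62 62 62 61 59 53 39 25 23 23 28 38 52 60 63 62 63 63 63 62]
 [63 62 61 60 59 55 44 32 24 24 24 33 49 59 62 62 63 63 63 61]
 [63 62 61 61 60 58 50 37 27 24 24 30 44 57 62 63 64 63 63 62]
 [63 61 61 61 61 61 56 45 32 25 23 28 41 53 61 63 63 62 61 61]
 [62 61 62 63 62 62 60 50 35 27 23 27 37 52 60 62 62 62 61 62]
 [63 62 62 62 61 63 60 53 40 28 25 26 36 50 59 62 62 61 62 61]
 [62 61 62 61 61 62 61 56 42 29 23 25 32 47 58 62 62 62 62 62]
 [61 60 61 60 61 62 61 57 47 32 24 25 31 44 56 61 62 61 63 63]
 [59 60 61 61 62 62 62 58 51 34 25 22 29 43 55 61 62 63 63 63]
 [60 61 61 62 62 63 62 61 51 37 25 24 31 42 55 61 63 62 64 63]
 [61 63 61 62 62 
[... 2198 characters left out ...]
43 143 141 141 139 138 138 135 128]
 [145 145 144 144 144 144 145 145 145 144 143 143 143 143 142 141 141 141 140 135]
 [145 145 145 145 145 145 146 145 145 144 143 143 143 142 142 141 141 141 141 138]
 [146 146 146 144 145 145 145 146 145 144 143 142 142 142 142 141 141 141 141 138]
 [147 146 145 145 145 144 146 145 144 144 143 142 142 142 142 142 141 141 142 139]
 [146 145 145 144 144 145 145 145 144 144 142 143 141 141 142 142 141 142 142 139]
 [146 145 144 144 144 145 145 145 145 144 143 143 142 142 142 142 142 142 141 134]
 [144 146 145 144 145 144 145 145 145 144 143 143 143 143 142 142 141 139 133 123]
 [145 145 145 145 145 145 144 145 144 144 144 143 143 143 142 142 140 131 116 100]]
```

The scene view shows the fingertips at (411,203) and (452,200), about 7 px higher than predicted. The same offset shows in the start picture. I'll descend part way and compare the tips with the tab directly.

Emit:
{"method": "drive_tool", "body": {"moves": [{"x": 0, "y": 0, "z": 40, "rx": 0, "ry": 0, "rz": 0, "fingers": -1}, {"x": 0, "y": 0, "z": 80, "rx": 0, "ry": 0, "rz": 0, "fingers": -1}, {"x": 0, "y": 0, "z": 80, "rx": 0, "ry": 0, "rz": 0, "fingers": -1}, {"x": 0, "y": 0, "z": 80, "rx": 0, "ry": 0, "rz": 0, "fingers": -1}]}}

```text
time_s: 3.12
tool_pos: [0.5389, 0.313, 0.0799]
tool_rot: [180.0, -0.2, 21.0]
force: [0.3, -0.1, 0.9]
grip_width: 0.0872
grasp_force: 0.0
```

```bash
python3 - <<'E'
from cell import sensors, vision
from h import *
o=sensors.get_obs(); print(o["tool_pos"],o["tool_rot"])
M=np.zeros((600,800,3),np.uint8)
for n,(x0,y0,w,h),X in(("scene",(375,190,100,100),0),("top",(110,130,75,100),420)):
    c=vision.read_camera(n); np.savez(f"{n}1.npz",**c)
    g=cv2.resize(c["image"][y0:y0+h,x0:x0+w],None,fx=4,fy=4,interpolation=cv2.INTER_CUBIC)[...,::-1]
    g=np.clip(g*1.4,0,255).astype(np.uint8); M[:4*h,X:X+4*w]=g
t=np.array(o["tool_pos"]);u=np.array([-.36,.933,0])
for d in(-.008,0,.011): print([((proj("scene",t+[0,0,d]+s*.051*u)-[375,190])*4).round(0).tolist() for s in(-1,1)])
cv2.imwrite("pics/rack2.png",M[:400])
E
```

```text
[0.53887801 0.31298003 0.07989859] [179.99302863  -0.24103079  21.04658399]
[[105.0, 193.0], [273.0, 179.0]]
[[108.0, 181.0], [276.0, 168.0]]
[[110.0, 165.0], [280.0, 152.0]]
```

View pics/rack2.png

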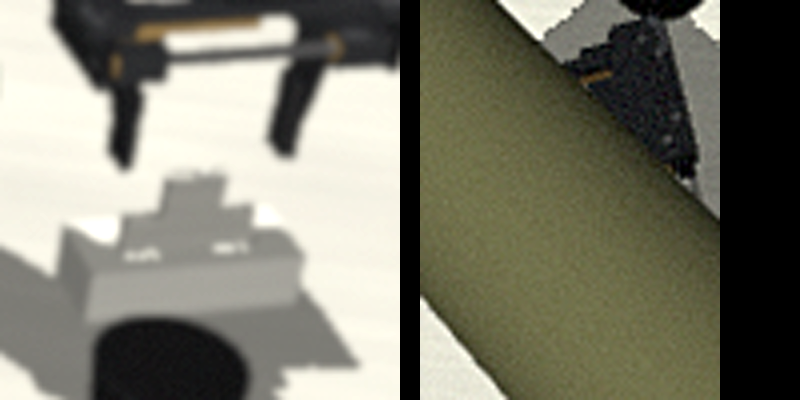

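The tips (crop (123,168) and (287,157)) look higher than nominal, as a linkage gripper's would when open. They also sit a few mm towards +y of the tab centre (196,175). I'll close part way just above the tab and measure again.

Emit:
{"method": "drive_tool", "body": {"moves": [{"x": 0, "y": 0, "z": -15, "rx": 0, "ry": 0, "rz": 0, "fingers": 0}, {"x": 0, "y": 0, "z": -15, "rx": 0, "ry": 0, "rz": 0, "fingers": 0}, {"x": 0, "y": 0, "z": -15, "rx": 0, "ry": 0, "rz": 0, "fingers": 0}, {"x": 0, "y": 0, "z": -15, "rx": 0, "ry": 0, "rz": 0, "fingers": 0}]}}

```text
time_s: 3.72
tool_pos: [0.5368, 0.3127, 0.0915]
tool_rot: [180.0, 0.0, 21.1]
force: [0.7, -0.1, 0.1]
grip_width: 0.0554
grasp_force: 0.0
```

```bash
cat > look.py <<'E'
from cell import sensors, vision
from h import *
import sys
name,x0,y0=sys.argv[1],int(sys.argv[2]),int(sys.argv[3])
o=sensors.get_obs(); print(np.round(o["tool_pos"],4),np.round(o["tool_rot"],1),o["grip_width"],o["force"].round(1) if hasattr(o["force"],"round") else o["force"])
c=vision.read_camera("scene"); np.savez("scene1.npz",**c)
g=cv2.resize(c["image"][y0:y0+75,x0:x0+100],None,fx=6,fy=6,interpolation=cv2.INTER_CUBIC)[...,::-1]
cv2.imwrite(f"pics/{name}.png",np.clip(g*1.4,0,255).astype(np.uint8))
t=np.array(o["tool_pos"]); K=lambda p:((proj("scene",p)-[x0,y0])*6).round(0).tolist()
print("TCP-8",K(t-[0,0,.008]),"tab top c",K([.5373,.3116,.081]),"slot",K([.533,-.0138,.05]),"hole",K([.4605,.0045,.05]))
E
python3 look.py rack3 375 190
```

```text
[0.5368 0.3127 0.0915] [180.    0.   21.1] 0.055359488203791676 [ 0.7 -0.1  0.1]
TCP-8 [289.0, 250.0] tab top c [285.0, 256.0] slot [-552.0, 208.0] hole [-476.0, 122.0]
```

View pics/rack3.png

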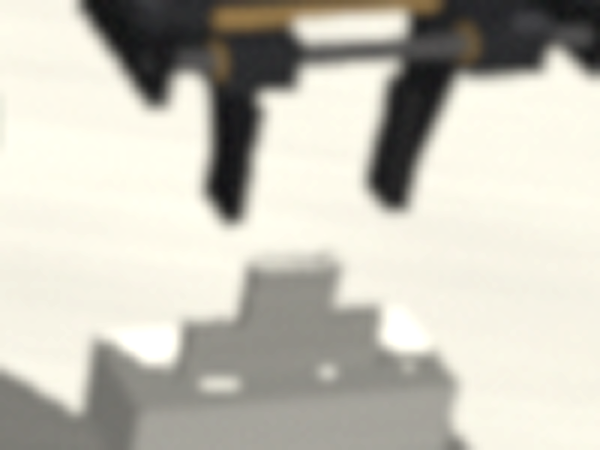

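The fingers straddle the tab: the gap midpoint (306,205), once perspective is allowed for, sits over the tab centre (293,262). The visible tips are still about 20 mm higher than nominal. Going down to nominal grasp height is safe either way, so I'll do that and look again.

Emit:
{"method": "drive_tool", "body": {"moves": [{"x": 0, "y": 0, "z": 12, "rx": 0, "ry": 0, "rz": 0, "fingers": -0.1}, {"x": 0, "y": 0, "z": 25, "rx": 0, "ry": 0, "rz": 0, "fingers": -0.1}, {"x": 0, "y": 0, "z": 25, "rx": 0, "ry": 0, "rz": 0, "fingers": -0.1}, {"x": 0, "y": 0, "z": 25, "rx": 0, "ry": 0, "rz": 0, "fingers": -0.1}]}}

```text
time_s: 4.28
tool_pos: [0.5368, 0.3129, 0.0665]
tool_rot: [-180.0, 0.0, 21.1]
force: [0.5, 0.2, 1.0]
grip_width: 0.0478
grasp_force: 0.0
```

```bash
python3 look.py rack4 375 190
```

```text
[0.5368 0.3129 0.0665] [-180.     0.    21.1] 0.04783184256812099 [0.5 0.2 1. ]
TCP-8 [278.0, 304.0] tab top c [285.0, 256.0] slot [-552.0, 208.0] hole [-476.0, 122.0]
```

View pics/rack4.png

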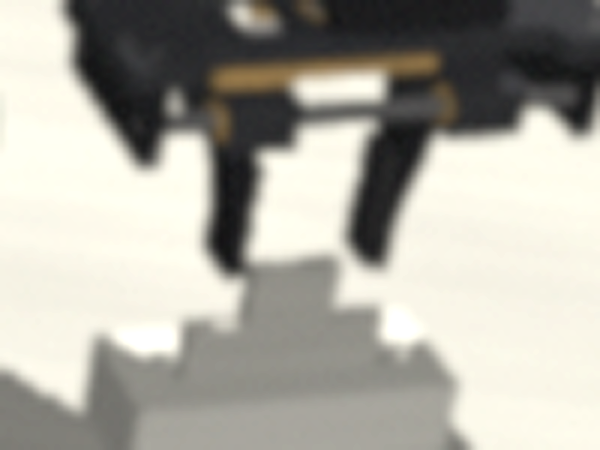

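In the image the tips (232,272) and (370,265) just overlap the tab's top (262). I'll descend in small steps and watch the force.

Emit:
{"method": "drive_tool", "body": {"moves": [{"x": 0, "y": 0, "z": 2, "rx": 0, "ry": 0, "rz": 0, "fingers": -0.1}, {"x": 0, "y": 0, "z": 4, "rx": 0, "ry": 0, "rz": 0, "fingers": -0.1}, {"x": 0, "y": 0, "z": 5, "rx": 0, "ry": 0, "rz": 0, "fingers": -0.1}, {"x": 0, "y": 0, "z": 5, "rx": 0, "ry": 0, "rz": 0, "fingers": -0.1}]}}

```text
time_s: 4.82
tool_pos: [0.5369, 0.3127, 0.0617]
tool_rot: [180.0, 0.0, 21.1]
force: [0.5, 0.1, -0.6]
grip_width: 0.0479
grasp_force: 0.0
```

Emit:
{"method": "drive_tool", "body": {"moves": [{"x": 0, "y": 0, "z": 2, "rx": 0, "ry": 0, "rz": 0, "fingers": -0.1}, {"x": 0, "y": 0, "z": 4, "rx": 0, "ry": 0, "rz": 0, "fingers": -0.1}, {"x": 0, "y": 0, "z": 5, "rx": 0, "ry": 0, "rz": 0, "fingers": -0.1}, {"x": 0, "y": 0, "z": 5, "rx": 0, "ry": 0, "rz": 0, "fingers": -0.1}]}}

```text
time_s: 5.32
tool_pos: [0.5369, 0.3128, 0.0566]
tool_rot: [180.0, 0.0, 21.1]
force: [0.1, -0.9, 1.0]
grip_width: 0.048
grasp_force: 0.0
```

Emit:
{"method": "drive_tool", "body": {"moves": [{"x": 0, "y": 0, "z": 0, "rx": 0, "ry": 0, "rz": 0, "fingers": 0.1}, {"x": 0, "y": 0, "z": 0, "rx": 0, "ry": 0, "rz": 0, "fingers": 0.3}, {"x": 0, "y": 0, "z": 0, "rx": 0, "ry": 0, "rz": 0, "fingers": 0.3}, {"x": 0, "y": 0, "z": 0, "rx": 0, "ry": 0, "rz": 0, "fingers": 0.3}], "force": 15}}

```text
time_s: 5.82
tool_pos: [0.5369, 0.3131, 0.0569]
tool_rot: [-180.0, -0.0, 21.1]
force: [0.0, 0.7, -0.2]
grip_width: 0.0354
grasp_force: 15.0
```

```bash
python3 look.py rack5 375 190
```

```text
[0.5369 0.3131 0.0569] [-180.    -0.    21.1] 0.03535394835476554 [ 0.   0.7 -0.2]
TCP-8 [275.0, 325.0] tab top c [285.0, 256.0] slot [-552.0, 208.0] hole [-476.0, 122.0]
```

View pics/rack5.png

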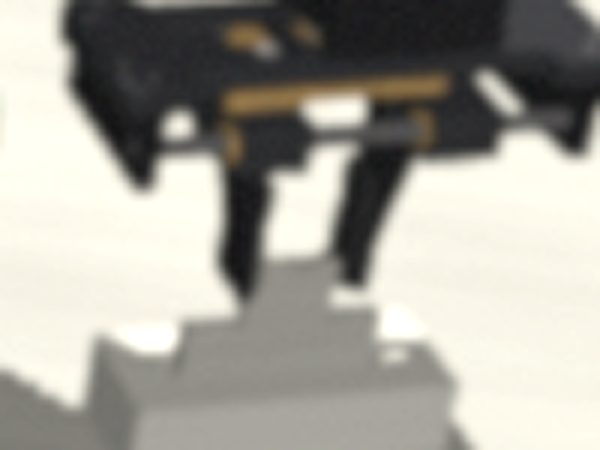

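The fingers hold the tab: width 35.4 mm, with tips at (240,298) and (350,288) about 15 mm down the tab. I'll firm the grip, lift, and carry it to the slot.

```bash
python3 - <<'E'
from h import *
plan(np.array([536.9,313,57]),[180,0,21.1],[(537,313,165,21.1),(515,250,170,21.1),(495,170,170,4),(490,90,170,-14),(533,-13.8,170,-14),(533,-13.8,115,-14)])
E
```

```text
xyz [0.1, 0.0, -108.0] r [0.0, 0.0, 0.0] dist 108.0
xyz [-43.1, 50.9, -113.0] r [0.0, 0.0, 0.0] dist 131.0
xyz [-90.6, 118.3, -113.0] r [0.0, -0.0, 0.298] dist 187.0
xyz [-124.0, 191.2, -113.0] r [0.0, -0.0, 0.613] dist 254.0
xyz [-121.3, 303.5, -113.0] r [0.0, -0.0, 0.613] dist 346.0
xyz [-121.3, 303.5, -58.0] r [0.0, -0.0, 0.613] dist 332.0
```

Emit:
{"method": "drive_tool", "body": {"moves": [{"x": 0, "y": 0, "z": 0, "rx": 0, "ry": 0, "rz": 0, "fingers": 0.6}, {"x": 0, "y": 0, "z": 0, "rx": 0, "ry": 0, "rz": 0, "fingers": 0.6}, {"x": 0, "y": 0, "z": -10, "rx": 0, "ry": 0, "rz": 0, "fingers": 0.6}, {"x": 0, "y": 0, "z": -20, "rx": 0, "ry": 0, "rz": 0, "fingers": 0.6}, {"x": 0, "y": 0, "z": -35, "rx": 0, "ry": 0, "rz": 0, "fingers": 0.6}, {"x": 0, "y": 0, "z": -60, "rx": 0, "ry": 0, "rz": 0, "fingers": 0.6}, {"x": 0, "y": 0, "z": -85, "rx": 0, "ry": 0, "rz": 0, "fingers": 0.6}, {"x": 0, "y": 0, "z": -110, "rx": 0, "ry": 0, "rz": 0, "fingers": 0.6}, {"x": 0, "y": 0, "z": -110, "rx": 0, "ry": 0, "rz": 0, "fingers": 0.6}], "force": 45}}

```text
time_s: 7.0
tool_pos: [0.5382, 0.314, 0.1697]
tool_rot: [-180.0, -0.3, 21.1]
force: [0.4, 0.4, -2.4]
grip_width: 0.0346
grasp_force: 45.0
```

Emit:
{"method": "drive_tool", "body": {"moves": [{"x": -22, "y": 25, "z": -3, "rx": 0, "ry": 0, "rz": 0, "fingers": 0.6}, {"x": -43, "y": 51, "z": -3, "rx": 0, "ry": 0, "rz": 0, "fingers": 0.6}, {"x": -67, "y": 85, "z": -3, "rx": 0, "ry": 0, "rz": 0.15, "fingers": 0.6}, {"x": -91, "y": 118, "z": -3, "rx": 0, "ry": 0, "rz": 0.3, "fingers": 0.6}, {"x": -108, "y": 155, "z": -3, "rx": 0, "ry": 0, "rz": 0.46, "fingers": 0.6}, {"x": -124, "y": 191, "z": -3, "rx": 0, "ry": 0, "rz": 0.613, "fingers": 0.6}, {"x": -123, "y": 230, "z": -3, "rx": 0, "ry": 0, "rz": 0.613, "fingers": 0.6}, {"x": -122, "y": 270, "z": -3, "rx": 0, "ry": 0, "rz": 0.613, "fingers": 0.6}, {"x": -121.3, "y": 303.5, "z": -3, "rx": 0, "ry": 0, "rz": 0.613, "fingers": 0.6}, {"x": -121.3, "y": 303.5, "z": -3, "rx": 0, "ry": 0, "rz": 0.613, "fingers": 0.6}, {"x": -121.3, "y": 303.5, "z": 30, "rx": 0, "ry": 0, "rz": 0.613, "fingers": 0.6}, {"x": -121.3, "y": 303.5, "z": 45, "rx": 0, "ry": 0, "rz": 0.613, "fingers": 0.6}, {"x": -121.3, "y": 303.5, "z": 45, "rx": 0, "ry": 0, "rz": 0.613, "fingers": 0.6}, {"x": -121.3, "y": 303.5, "z": 45, "rx": 0, "ry": 0, "rz": 0.613, "fingers": 0.6}]}}

```text
time_s: 8.75
tool_pos: [0.5338, -0.0136, 0.1227]
tool_rot: [-180.0, -0.1, -14.0]
force: [-0.8, -0.3, -1.9]
grip_width: 0.0345
grasp_force: 45.0
```

Emit:
{"method": "drive_tool", "body": {"moves": [{"x": 0, "y": 0, "z": 10, "rx": 0, "ry": 0, "rz": 0, "fingers": 0.6}, {"x": 0, "y": 0, "z": 16, "rx": 0, "ry": 0, "rz": 0, "fingers": 0.6}, {"x": 0, "y": 0, "z": 19, "rx": 0, "ry": 0, "rz": 0, "fingers": 0.6}, {"x": 0, "y": 0, "z": 22, "rx": 0, "ry": 0, "rz": 0, "fingers": 0.6}, {"x": 0, "y": 0, "z": 25, "rx": 0, "ry": 0, "rz": 0, "fingers": 0.6}, {"x": 0, "y": 0, "z": 25, "rx": 0, "ry": 0, "rz": 0, "fingers": 0.6}, {"x": 0, "y": 0, "z": 25, "rx": 0, "ry": 0, "rz": 0, "fingers": 0.6}]}}

```text
time_s: 9.62
tool_pos: [0.5331, -0.0137, 0.0966]
tool_rot: [-180.0, 0.0, -14.0]
force: [-0.6, 0.5, -1.9]
grip_width: 0.0346
grasp_force: 45.0
```

Emit:
{"method": "drive_tool", "body": {"moves": [{"x": 0, "y": 0, "z": 3, "rx": 0, "ry": 0, "rz": 0, "fingers": 0.6}, {"x": 0, "y": 0, "z": 6, "rx": 0, "ry": 0, "rz": 0, "fingers": 0.6}, {"x": 0, "y": 0, "z": 9, "rx": 0, "ry": 0, "rz": 0, "fingers": 0.6}, {"x": 0, "y": 0, "z": 12, "rx": 0, "ry": 0, "rz": 0, "fingers": 0.6}, {"x": 0, "y": 0, "z": 12, "rx": 0, "ry": 0, "rz": 0, "fingers": 0.6}]}}

```text
time_s: 10.25
tool_pos: [0.5331, -0.0137, 0.0845]
tool_rot: [-180.0, 0.0, -14.0]
force: [0.9, 2.5, -2.6]
grip_width: 0.0347
grasp_force: 45.0
```

Emit:
{"method": "drive_tool", "body": {"moves": [{"x": 0, "y": 0, "z": 5, "rx": 0, "ry": 0, "rz": 0, "fingers": 0.6}, {"x": 0, "y": 0, "z": 10, "rx": 0, "ry": 0, "rz": 0, "fingers": 0.6}, {"x": 0, "y": 0, "z": 15, "rx": 0, "ry": 0, "rz": 0, "fingers": 0.6}, {"x": 0, "y": 0, "z": 19, "rx": 0, "ry": 0, "rz": 0, "fingers": 0.6}, {"x": 0, "y": 0, "z": 22, "rx": 0, "ry": 0, "rz": 0, "fingers": 0.6}, {"x": 0, "y": 0, "z": 22, "rx": 0, "ry": 0, "rz": 0, "fingers": 0.6}]}}

```text
time_s: 11.0
tool_pos: [0.5331, -0.0136, 0.0625]
tool_rot: [-180.0, 0.0, -14.0]
force: [1.1, 4.1, -1.8]
grip_width: 0.035
grasp_force: 45.0
```

Emit:
{"method": "drive_tool", "body": {"moves": [{"x": 0, "y": 0, "z": 2, "rx": 0, "ry": 0, "rz": 0, "fingers": 0.6}, {"x": 0, "y": 0, "z": 4, "rx": 0, "ry": 0, "rz": 0, "fingers": 0.6}, {"x": 0, "y": 0, "z": 6, "rx": 0, "ry": 0, "rz": 0, "fingers": 0.6}, {"x": 0, "y": 0, "z": 6, "rx": 0, "ry": 0, "rz": 0, "fingers": 0.6}]}}

```text
time_s: 11.5
tool_pos: [0.5338, -0.0136, 0.0578]
tool_rot: [-180.0, -0.1, -14.0]
force: [-0.2, 5.7, 5.8]
grip_width: 0.0346
grasp_force: 45.0
```

Emit:
{"method": "drive_tool", "body": {"moves": [{"x": 0, "y": 0, "z": 2, "rx": 0, "ry": 0, "rz": 0, "fingers": 0.6}, {"x": 0, "y": 0, "z": 4, "rx": 0, "ry": 0, "rz": 0, "fingers": 0.6}, {"x": 0, "y": 0, "z": 4, "rx": 0, "ry": 0, "rz": 0, "fingers": 0.6}]}}

```text
time_s: 11.88
tool_pos: [0.5341, -0.0135, 0.0574]
tool_rot: [179.9, -0.1, -14.0]
force: [-10.5, 5.9, 31.7]
grip_width: 0.0342
grasp_force: 45.0
```

The plate is home: the tool stops at z 57.5 (expected 58) with the reaction building. Now I'll relax the push, release and rise.

Emit:
{"method": "drive_tool", "body": {"moves": [{"x": 0, "y": 0, "z": -5, "rx": 0, "ry": 0, "rz": 0, "fingers": 0.6}, {"x": 0, "y": 0, "z": -5, "rx": 0, "ry": 0, "rz": 0, "fingers": -0.2}, {"x": 0, "y": 0, "z": -5, "rx": 0, "ry": 0, "rz": 0, "fingers": -0.2}, {"x": 0, "y": 0, "z": -5, "rx": 0, "ry": 0, "rz": 0, "fingers": -0.2}, {"x": 0, "y": 0, "z": -25, "rx": 0, "ry": 0, "rz": 0, "fingers": -0.2}, {"x": 0, "y": 0, "z": -60, "rx": 0, "ry": 0, "rz": 0, "fingers": -0.2}, {"x": 0, "y": 0, "z": -110, "rx": 0, "ry": 0, "rz": 0, "fingers": 0.5}, {"x": 0, "y": 0, "z": -160, "rx": 0, "ry": 0, "rz": 0, "fingers": 1}, {"x": 0, "y": 0, "z": -210, "rx": 0, "ry": 0, "rz": 0, "fingers": 1}, {"x": 0, "y": 0, "z": -250, "rx": 0, "ry": 0, "rz": 0, "fingers": 1}, {"x": 0, "y": 0, "z": -250, "rx": 0, "ry": 0, "rz": 0, "fingers": 1}, {"x": 0, "y": 0, "z": -250, "rx": 0, "ry": 0, "rz": 0, "fingers": 1}]}}

```text
time_s: 13.38
tool_pos: [0.533, -0.0141, 0.3031]
tool_rot: [180.0, -0.0, -14.0]
force: [0.1, 0.5, -0.5]
grip_width: 0.0029
grasp_force: 0.0
```

```bash
python3 - <<'E'
from cell import sensors, vision
from h import *
o=sensors.get_obs(); t=np.array(o["tool_pos"]); print(t,o["grip_width"])
c=vision.read_camera("scene"); np.savez("scene2.npz",**c); g=cv2.cvtColor(c["image"],cv2.COLOR_RGB2GRAY)
print("nominal tip",proj("scene",t-[0,0,.008]).round(1),"TCP",proj("scene",t).round(1),"+10",proj("scene",t+[0,0,.01]).round(1))
x,y=proj("scene",t).astype(int)
np.set_printoptions(linewidth=250); print(x-12,y-26);print(g[y-26:y+16,x-12:x+16:2])
c=vision.read_camera("top"); np.savez("top2.npz",**c); g=cv2.cvtColor(c["image"],cv2.COLOR_RGB2GRAY)
cv2.imwrite("pics/top2.png",c["image"][...,::-1])
E
```

```text
[ 0.53295038 -0.01405853  0.30309624] 0.0028800435729776207
nominal tip [285.6 130.2] TCP [285.7 126.7] +10 [285.9 122.4]
273 100
[[ 98 101  86  36  20  25  24  23  20  19  16  46  53  47]
 [ 84  87  77  35  21  27  26  23  21  17  18  57  60  48]
 [ 70  72  67  34  20  25  24  25  18  20  20  60  62  47]
 [ 66  66  62  37  22  25  25  26  19  18  21  58  60  45]
 [ 65  65  63  39  22  25  25  24  22  19  22  54  57  45]
 [ 65  65  64  41  22  26  26  23  21  18  27  56  59  46]
 [ 66  66  64  44  21  25  24  24  20  19  29  59  63  46]
 [ 65  66  64  48  24  26  25  24  21  15  32  62  65  51]
 [ 66  66  66  52  22  26  25  25  19  18  37  64  66  55]
 [ 65  66  66  53  25  26  25  24  19  16  41  64  66  62]
 [ 66  66  66  56  26  25  24  23  20  19  46  66  67  65]
 [ 69  68  67  58  28  25  25  23  16  17  49  66  67  67]
 [ 72  73  72  61  30  26  26  24  19  19  49  68  67  66]
 [ 76  75  75  65  31  26  26  24  17  19  51  70  69  67]
 [ 76  77  76  66  31  24  23  24  19  18  56  74  72  70]
 [ 76  77  77  67  30  26  26  24  18  19  58  77  76  74]
 [ 76  76  77  65  28  26 
[... 808 characters left out ...]
7 166 166 166 166 167 167 167 168 168 168 169 137]
 [167 166 166 166 165 166 165 166 167 167 168 168 168 134]
 [168 167 167 167 166 166 166 166 166 166 167 167 167 133]
 [169 168 168 168 167 166 166 166 165 166 166 167 167 133]
 [169 168 168 168 168 167 167 166 166 167 167 166 166 135]
 [168 168 168 168 167 167 167 167 167 167 166 167 166 133]
 [167 167 167 167 166 166 167 167 167 167 167 168 163 119]
 [167 167 166 166 165 166 166 166 167 167 168 168 150  92]
 [167 166 165 166 165 165 165 166 166 167 167 162 125  66]
 [168 167 167 166 165 166 165 166 166 166 165 148  95  51]
 [168 168 167 167 167 166 167 167 167 164 154 121  70  47]
 [168 167 167 167 167 167 168 168 167 157 131  89  56  45]]
```

The gripper is closed at z 303, and its tips (row 122) are about 20 mm above nominal, as at the rack. My two-view points for the cover fit an angle of about 102°. I'll go behind its lug, clear of the top, and push forward.

Emit:
{"method": "drive_tool", "body": {"moves": [{"x": 60, "y": 0, "z": 0, "rx": 0, "ry": 0, "rz": 0, "fingers": 1}, {"x": 120, "y": 0, "z": 0, "rx": 0, "ry": 0, "rz": 0, "fingers": 1}, {"x": 165, "y": 0, "z": 0, "rx": 0, "ry": 0, "rz": 0, "fingers": 1}, {"x": 165, "y": 0, "z": 0, "rx": 0, "ry": 0, "rz": 0, "fingers": 1}, {"x": 165, "y": 0, "z": 50, "rx": 0, "ry": 0, "rz": 0, "fingers": 1}, {"x": 165, "y": 0, "z": 100, "rx": 0, "ry": 0, "rz": 0, "fingers": 1}, {"x": 165, "y": 0, "z": 128, "rx": 0, "ry": 0, "rz": 0, "fingers": 1}, {"x": 165, "y": 0, "z": 128, "rx": 0, "ry": 0, "rz": 0, "fingers": 1}, {"x": 165, "y": 0, "z": 128, "rx": 0, "ry": 0, "rz": 0, "fingers": 1}]}}

```text
time_s: 14.6
tool_pos: [0.6936, -0.0536, 0.1765]
tool_rot: [-180.0, -0.1, -14.0]
force: [-0.3, -0.1, -0.6]
grip_width: 0.0005
grasp_force: 0.0
```

Emit:
{"method": "drive_tool", "body": {"moves": [{"x": -10, "y": 0, "z": 0, "rx": 0, "ry": 0, "rz": 0, "fingers": 1}, {"x": -20, "y": 0, "z": 0, "rx": 0, "ry": 0, "rz": 0, "fingers": 1}, {"x": -30, "y": 0, "z": 0, "rx": 0, "ry": 0, "rz": 0, "fingers": 1}, {"x": -38, "y": 0, "z": 0, "rx": 0, "ry": 0, "rz": 0, "fingers": 1}, {"x": -38, "y": 0, "z": 0, "rx": 0, "ry": 0, "rz": 0, "fingers": 1}]}}

```text
time_s: 15.22
tool_pos: [0.6564, -0.0447, 0.1757]
tool_rot: [180.0, -0.1, -14.0]
force: [1.7, -1.1, 1.8]
grip_width: 0.0006
grasp_force: 1.1
```

Emit:
{"method": "drive_tool", "body": {"moves": [{"x": -12, "y": 0, "z": 0, "rx": 0, "ry": 0, "rz": 0, "fingers": 1}, {"x": -24, "y": 0, "z": 0, "rx": 0, "ry": 0, "rz": 0, "fingers": 1}, {"x": -36, "y": 0, "z": 0, "rx": 0, "ry": 0, "rz": 0, "fingers": 1}, {"x": -48, "y": 0, "z": 0, "rx": 0, "ry": 0, "rz": 0, "fingers": 1}, {"x": -60, "y": 0, "z": 0, "rx": 0, "ry": 0, "rz": 0, "fingers": 1}]}}

```text
time_s: 15.85
tool_pos: [0.597, -0.0299, 0.1742]
tool_rot: [180.0, 0.1, -14.0]
force: [3.2, -0.3, -2.1]
grip_width: 0.0005
grasp_force: 1.6
```

Emit:
{"method": "drive_tool", "body": {"moves": [{"x": -12, "y": 0, "z": 0, "rx": 0, "ry": 0, "rz": 0, "fingers": 1}, {"x": -24, "y": 0, "z": 0, "rx": 0, "ry": 0, "rz": 0, "fingers": 1}, {"x": -36, "y": 0, "z": 0, "rx": 0, "ry": 0, "rz": 0, "fingers": 1}, {"x": -48, "y": 0, "z": 0, "rx": 0, "ry": 0, "rz": 0, "fingers": 1}]}}

```text
time_s: 16.35
tool_pos: [0.5508, -0.0183, 0.1749]
tool_rot: [180.0, 0.0, -14.0]
force: [2.7, -0.2, -2.2]
grip_width: 0.0003
grasp_force: 1.2
```

Emit:
{"method": "drive_tool", "body": {"moves": [{"x": 0, "y": 0, "z": -20, "rx": 0, "ry": 0, "rz": 0, "fingers": 1}, {"x": 5, "y": 0, "z": -35, "rx": 0, "ry": 0, "rz": 0, "fingers": 1}, {"x": 35, "y": 0, "z": -35, "rx": 0, "ry": 0, "rz": 0, "fingers": 1}, {"x": 59, "y": 0, "z": -30, "rx": 0, "ry": 0, "rz": 0, "fingers": 1}, {"x": 59, "y": 0, "z": -10, "rx": 0, "ry": 0, "rz": 0, "fingers": 1}, {"x": 59, "y": 0, "z": 10, "rx": 0, "ry": 0, "rz": 0, "fingers": 1}, {"x": 59, "y": 0, "z": 22, "rx": 0, "ry": 0, "rz": 0, "fingers": 1}, {"x": 59, "y": 0, "z": 30, "rx": 0, "ry": 0, "rz": 0, "fingers": 1}, {"x": 59, "y": 0, "z": 30, "rx": 0, "ry": 0, "rz": 0, "fingers": 1}]}}

```text
time_s: 17.48
tool_pos: [0.6084, -0.0329, 0.1444]
tool_rot: [180.0, 0.0, -14.0]
force: [-0.2, 0.0, -0.2]
grip_width: 0.0004
grasp_force: 0.0
```

Emit:
{"method": "drive_tool", "body": {"moves": [{"x": 0, "y": 0, "z": 4, "rx": 0, "ry": 0, "rz": 0, "fingers": 1}, {"x": 0, "y": 0, "z": 8, "rx": 0, "ry": 0, "rz": 0, "fingers": 1}, {"x": 0, "y": 0, "z": 12, "rx": 0, "ry": 0, "rz": 0, "fingers": 1}, {"x": 0, "y": 0, "z": 16, "rx": 0, "ry": 0, "rz": 0, "fingers": 1}]}}

```text
time_s: 17.98
tool_pos: [0.6105, -0.0331, 0.1297]
tool_rot: [-180.0, -0.2, -14.0]
force: [3.0, -0.8, 5.6]
grip_width: 0.0003
grasp_force: 2.8
```

Emit:
{"method": "drive_tool", "body": {"moves": [{"x": -8, "y": 0, "z": 4, "rx": 0, "ry": 0, "rz": 0, "fingers": 1}, {"x": -17, "y": 0, "z": 6, "rx": 0, "ry": 0, "rz": 0, "fingers": 1}, {"x": -26, "y": 0, "z": 9, "rx": 0, "ry": 0, "rz": 0, "fingers": 1}, {"x": -34, "y": 0, "z": 12, "rx": 0, "ry": 0, "rz": 0, "fingers": 1}, {"x": -42, "y": 0, "z": 16, "rx": 0, "ry": 0, "rz": 0, "fingers": 1}, {"x": -49, "y": 0, "z": 21, "rx": 0, "ry": 0, "rz": 0, "fingers": 1}]}}

```text
time_s: 18.73
tool_pos: [0.5608, -0.0206, 0.1075]
tool_rot: [-180.0, 0.0, -14.0]
force: [-0.6, 1.4, 1.8]
grip_width: 0.0004
grasp_force: 1.2
```

Emit:
{"method": "drive_tool", "body": {"moves": [{"x": -7, "y": 0, "z": 7, "rx": 0, "ry": 0, "rz": 0, "fingers": 1}, {"x": -14, "y": 0, "z": 14, "rx": 0, "ry": 0, "rz": 0, "fingers": 1}, {"x": -20, "y": 0, "z": 21, "rx": 0, "ry": 0, "rz": 0, "fingers": 1}, {"x": -25, "y": 0, "z": 28, "rx": 0, "ry": 0, "rz": 0, "fingers": 1}, {"x": -30, "y": 0, "z": 35, "rx": 0, "ry": 0, "rz": 0, "fingers": 1}]}}

```text
time_s: 19.35
tool_pos: [0.5358, -0.0149, 0.0773]
tool_rot: [179.9, -0.4, -14.0]
force: [-7.3, -4.7, 52.8]
grip_width: 0.0004
grasp_force: 26.6
```

The 53 N reaction at z 77 (tip at about 93 mm) means the cover has landed. I'll back off, rise and head over to the pin, checking the cover on the way.

Emit:
{"method": "drive_tool", "body": {"moves": [{"x": 0, "y": 0, "z": -12, "rx": 0, "ry": 0, "rz": 0, "fingers": 1}, {"x": 0, "y": 0, "z": -60, "rx": 0, "ry": 0, "rz": 0, "fingers": 0}, {"x": 0, "y": 0, "z": -110, "rx": 0, "ry": 0, "rz": 0, "fingers": -0.3}, {"x": 15, "y": 60, "z": -110, "rx": 0, "ry": 0, "rz": 0, "fingers": -0.3}, {"x": 30, "y": 120, "z": -110, "rx": 0, "ry": 0, "rz": 0, "fingers": -0.3}, {"x": 45, "y": 180, "z": -110, "rx": 0, "ry": 0, "rz": 0, "fingers": -0.3}, {"x": 60, "y": 240, "z": -110, "rx": 0, "ry": 0, "rz": 0, "fingers": -0.3}, {"x": 78, "y": 308, "z": -90, "rx": 0, "ry": 0, "rz": 0, "fingers": -0.3}, {"x": 78, "y": 308, "z": -70, "rx": 0, "ry": 0, "rz": 0, "fingers": -0.3}, {"x": 78, "y": 308, "z": -70, "rx": 0, "ry": 0, "rz": 0, "fingers": -0.3}, {"x": 78, "y": 308, "z": -70, "rx": 0, "ry": 0, "rz": 0, "fingers": -0.3}]}}

```text
time_s: 20.72
tool_pos: [0.5344, -0.329, 0.1434]
tool_rot: [-179.9, -0.0, -13.8]
force: [0.3, -0.3, -0.2]
grip_width: 0.0566
grasp_force: 0.0
```

```bash
python3 - <<'E'
from cell import sensors, vision
from h import *
o=sensors.get_obs(); t=np.array(o["tool_pos"]); print(t,o["grip_width"],o["force"])
def crop(im,x0,y0,w,h,s=5): return np.clip(cv2.resize(im[y0:y0+h,x0:x0+w],None,fx=s,fy=s,interpolation=cv2.INTER_CUBIC)[...,::-1]*1.5,0,255).astype(np.uint8)
M=np.zeros((600,800,3),np.uint8)
c=vision.read_camera("top"); np.savez("top3.npz",**c); M[:600,:400]=crop(c["image"],245,150,80,120,5)
c=vision.read_camera("scene"); np.savez("scene3.npz",**c); a=crop(c["image"],230,185,100,75,4);M[:300,400:800]=a;M[300:600,400:800]=crop(c["image"],115,165,100,75,4)
cv2.imwrite("pics/shut.png",M)
print("tcp scene",((proj("scene",t)-[115,165])*4+[400,300]).round())
E
```

```text
[ 0.53443012 -0.32898213  0.14335544] 0.05658599448839744 [ 0.28780756 -0.26645118 -0.1507045 ]
tcp scene [566. 344.]
```

View pics/shut.png

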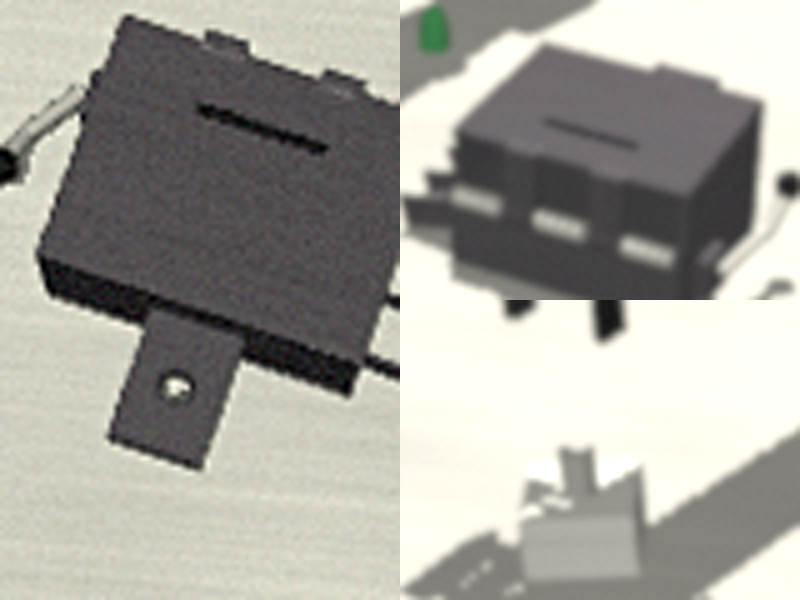

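The picture shows the cover shut flat, with light through the aligned holes at top-crop (176,386). The pin stands at scene-crop (577,450), below the open fingers.

```bash
python3 - <<'E'
from cell import sensors
from h import *
c=dict(np.load("top3.npz")); g=cv2.cvtColor(c["image"],cv2.COLOR_RGB2GRAY)
np.set_printoptions(linewidth=200); s=g[221:234,273:288]; print(s)
for p in((279.8,226.8),(279.8,227.2)): print("hole",(onz("top",p,.06)*1e3).round(1))
# bright see-through blob at z=.036 (bottom mouth)
m=s>85; yy,xx=np.nonzero(m); print("blob",xx.mean()+273,yy.mean()+221)
y2,x2=np.nonzero((s<42)|(s>62)); print("ring",x2.min()+273,x2.max()+273,y2.min()+221,y2.max()+221)
o=sensors.get_obs(); t=np.array(o["tool_pos"])*1e3; print(t)
plan(t,[180,0,-14],[(537,-333,140,-14),(537,-333,40,-14)])
E
```

```text
[[ 53  53  54  54  57  52  57  54  55  49  51  56  55  48  54]
 [ 53  53  53  55  59  53  58  52  54  58  51  53  57  54  59]
 [ 58  57  54  59  55  52  50  46  54  53  52  55  58  58  51]
 [ 57  58  56  50  43  39  24  26  32  42  53  57  56  49  54]
 [ 55  54  56  48  21  40  66  58  43  21  41  56  54  58  59]
 [ 53  52  54  39  32 100 160 156 120  68  23  51  52  57  61]
 [ 54  54  56  37  42  88 155 147 145 140  24  53  58  50  55]
 [ 55  60  53  45  55  88 143 128  57  61  40  50  54  53  52]
 [ 52  61  53  47  39  69  62  60  66  54  36  58  56  50  57]
 [ 54  58  55  56  55  48  43  43  50  42  50  57  55  49  61]
 [ 51  59  59  54  55  54  47  52  55  52  56  55  53  51  52]
 [ 56  56  54  50  51  60  56  57  54  58  54  53  59  59  50]
 [ 53  53  56  52  58  53  54  53  55  53  54  59  53  51  49]]
hole [459.7   4.9  60. ]
hole [458.8   4.8  60. ]
blob 279.5833333333333 226.91666666666666
ring 276 283 224 229
[ 534.80774988 -329.4857778   144.20219761]
xyz [3.0, 2.9, 4.2] r [0.0, 0.0, 0.0] dist 6.0
xyz [3.0, 2.9, 104.2] r [0.0, 0.0, 0.0] dist 104.0
```

Emit:
{"method": "drive_tool", "body": {"moves": [{"x": 2.5, "y": 2.5, "z": 0, "rx": 0, "ry": 0, "rz": 0, "fingers": -0.3}, {"x": 2.5, "y": 2.5, "z": 30, "rx": 0, "ry": 0, "rz": 0, "fingers": -0.3}, {"x": 2.5, "y": 2.5, "z": 60, "rx": 0, "ry": 0, "rz": 0, "fingers": -0.3}, {"x": 2.5, "y": 2.5, "z": 80, "rx": 0, "ry": 0, "rz": 0, "fingers": -0.3}, {"x": 2.5, "y": 2.5, "z": 95, "rx": 0, "ry": 0, "rz": 0, "fingers": -0.3}, {"x": 2.5, "y": 2.5, "z": 104, "rx": 0, "ry": 0, "rz": 0, "fingers": -0.3}, {"x": 2.5, "y": 2.5, "z": 104, "rx": 0, "ry": 0, "rz": 0, "fingers": -0.3}]}}

```text
time_s: 21.7
tool_pos: [0.5353, -0.3344, 0.0386]
tool_rot: [-180.0, 0.0, -14.0]
force: [0.6, 0.7, -0.8]
grip_width: 0.057
grasp_force: 0.0
```

Emit:
{"method": "drive_tool", "body": {"moves": [{"x": 1.5, "y": -1.5, "z": 0, "rx": 0, "ry": 0, "rz": 0, "fingers": 0}, {"x": 1.5, "y": -1.5, "z": 0, "rx": 0, "ry": 0, "rz": 0, "fingers": 0.4}, {"x": 1.5, "y": -1.5, "z": 0, "rx": 0, "ry": 0, "rz": 0, "fingers": 0.7}, {"x": 1.5, "y": -1.5, "z": 0, "rx": 0, "ry": 0, "rz": 0, "fingers": 0.7}, {"x": 1.5, "y": -1.5, "z": 0, "rx": 0, "ry": 0, "rz": 0, "fingers": 0.7}], "force": 15}}

```text
time_s: 22.32
tool_pos: [0.5372, -0.3333, 0.0391]
tool_rot: [180.0, -0.0, -14.0]
force: [-0.6, 0.3, 1.4]
grip_width: 0.0216
grasp_force: 15.0
```

Emit:
{"method": "drive_tool", "body": {"moves": [{"x": 0, "y": 0, "z": 0, "rx": 0, "ry": 0, "rz": 0, "fingers": 0.8}, {"x": 0, "y": 0, "z": 0, "rx": 0, "ry": 0, "rz": 0, "fingers": 0.8}, {"x": 0, "y": 0, "z": -10, "rx": 0, "ry": 0, "rz": 0, "fingers": 0.8}, {"x": 0, "y": 0, "z": -25, "rx": 0, "ry": 0, "rz": 0, "fingers": 0.8}, {"x": 0, "y": 0, "z": -50, "rx": 0, "ry": 0, "rz": 0, "fingers": 0.8}, {"x": 0, "y": 0, "z": -90, "rx": 0, "ry": 0, "rz": 0, "fingers": 0.8}, {"x": 0, "y": 0, "z": -110, "rx": 0, "ry": 0, "rz": 0, "fingers": 0.8}, {"x": -25, "y": -50, "z": -110, "rx": 0, "ry": 0, "rz": 0, "fingers": 0.8}, {"x": -52, "y": -103, "z": -110, "rx": 0, "ry": 0, "rz": 0, "fingers": 0.8}, {"x": -79, "y": -155, "z": -110, "rx": 0, "ry": 0, "rz": 0, "fingers": 0.8}, {"x": -105, "y": -206, "z": -110, "rx": 0, "ry": 0, "rz": 0, "fingers": 0.8}, {"x": -131, "y": -258, "z": -110, "rx": 0, "ry": 0, "rz": 0, "fingers": 0.8}, {"x": -156, "y": -309, "z": -110, "rx": 0, "ry": 0, "rz": 0, "fingers": 0.8}, {"x": -156, "y": -309, "z": -90, "rx": 0, "ry": 0, "rz": 0, "fingers": 0.8}, {"x": -156, "y": -309, "z": -70, "rx": 0, "ry": 0, "rz": 0, "fingers": 0.8}, {"x": -156, "y": -309, "z": -60, "rx": 0, "ry": 0, "rz": 0, "fingers": 0.8}, {"x": -156, "y": -309, "z": -60, "rx": 0, "ry": 0, "rz": 0, "fingers": 0.8}, {"x": -156, "y": -309, "z": -60, "rx": 0, "ry": 0, "rz": 0, "fingers": 0.8}], "force": 55}}

```text
time_s: 24.58
tool_pos: [0.461, 0.004, 0.0995]
tool_rot: [-180.0, -0.1, -14.0]
force: [0.1, 1.0, -0.6]
grip_width: 0.0206
grasp_force: 55.0
```

Emit:
{"method": "drive_tool", "body": {"moves": [{"x": -0.7, "y": 0, "z": 4, "rx": 0, "ry": 0, "rz": 0, "fingers": 0.8}, {"x": -0.7, "y": 0, "z": 8, "rx": 0, "ry": 0, "rz": 0, "fingers": 0.8}, {"x": -0.7, "y": 0, "z": 11, "rx": 0, "ry": 0, "rz": 0, "fingers": 0.8}, {"x": -0.7, "y": 0, "z": 14, "rx": 0, "ry": 0, "rz": 0, "fingers": 0.8}, {"x": -0.7, "y": 0, "z": 17, "rx": 0, "ry": 0, "rz": 0, "fingers": 0.8}, {"x": -0.7, "y": 0, "z": 17, "rx": 0, "ry": 0, "rz": 0, "fingers": 0.8}]}}

```text
time_s: 25.32
tool_pos: [0.4597, 0.0045, 0.0816]
tool_rot: [-180.0, 0.0, -14.0]
force: [0.1, 0.5, -2.2]
grip_width: 0.0209
grasp_force: 55.0
```

Emit:
{"method": "drive_tool", "body": {"moves": [{"x": 0, "y": 0, "z": 4, "rx": 0, "ry": 0, "rz": 0, "fingers": 0.8}, {"x": 0, "y": 0, "z": 8, "rx": 0, "ry": 0, "rz": 0, "fingers": 0.8}, {"x": 0, "y": 0, "z": 12, "rx": 0, "ry": 0, "rz": 0, "fingers": 0.8}, {"x": 0, "y": 0, "z": 16, "rx": 0, "ry": 0, "rz": 0, "fingers": 0.8}, {"x": 0, "y": 0, "z": 20, "rx": 0, "ry": 0, "rz": 0, "fingers": 0.8}, {"x": 0, "y": 0, "z": 23, "rx": 0, "ry": 0, "rz": 0, "fingers": 0.8}, {"x": 0, "y": 0, "z": 23, "rx": 0, "ry": 0, "rz": 0, "fingers": 0.8}]}}

```text
time_s: 26.2
tool_pos: [0.4597, 0.0045, 0.0585]
tool_rot: [-180.0, 0.0, -14.0]
force: [0.5, 2.7, -2.2]
grip_width: 0.0209
grasp_force: 55.0
```

Sliding in freely. Now the last few millimetres, then bear down.

Emit:
{"method": "drive_tool", "body": {"moves": [{"x": 0, "y": 0, "z": 2, "rx": 0, "ry": 0, "rz": 0, "fingers": 0.8}, {"x": 0, "y": 0, "z": 4, "rx": 0, "ry": 0, "rz": 0, "fingers": 0.8}, {"x": 0, "y": 0, "z": 5, "rx": 0, "ry": 0, "rz": 0, "fingers": 0.8}, {"x": 0, "y": 0, "z": 5, "rx": 0, "ry": 0, "rz": 0, "fingers": 0.8}], "force": 60}}

```text
time_s: 26.7
tool_pos: [0.4601, 0.0044, 0.0549]
tool_rot: [180.0, -0.0, -14.0]
force: [-2.8, 2.3, 8.8]
grip_width: 0.0206
grasp_force: 60.0
```

Emit:
{"method": "drive_tool", "body": {"moves": [{"x": 0, "y": 0, "z": 1, "rx": 0, "ry": 0, "rz": 0, "fingers": 0.8}, {"x": 0, "y": 0, "z": 2, "rx": 0, "ry": 0, "rz": 0, "fingers": 0.8}, {"x": 0, "y": 0, "z": 3, "rx": 0, "ry": 0, "rz": 0, "fingers": 0.8}, {"x": 0, "y": 0, "z": 3, "rx": 0, "ry": 0, "rz": 0, "fingers": 0.8}, {"x": 0, "y": 0, "z": 3, "rx": 0, "ry": 0, "rz": 0, "fingers": 0.8}, {"x": 0, "y": 0, "z": 3, "rx": 0, "ry": 0, "rz": 0, "fingers": 0.8}]}}

```text
time_s: 27.45
tool_pos: [0.4603, 0.0044, 0.0545]
tool_rot: [179.8, 0.0, -14.0]
force: [-12.0, 2.9, 34.6]
grip_width: 0.0208
grasp_force: 60.0
```

```bash
python3 - <<'E'
from cell import sensors, vision, workorder
for _ in range(3): vision.read_camera("scene")
o=sensors.get_obs(); print(o["tool_pos"],o["force"],o["grasp_force"],o["time_s"])
if 15<o["force"][2]<40 and o["grasp_force"]>40: print(workorder.sign_off())
E
```

```text
[0.46031875 0.0043979  0.05453398] [-11.79502325   2.13454928  35.14176048] 60.01245975494385 27.6
the job is handed in; nothing more can be done
None
```

The job is handed in at 27.6 s: the plate is home, the cover is shut and the pin is seated (judged by stop height and reaction force), with the gripper still holding its head at 60 N and bearing down at about 35 N.

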